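# Fit the blade and lock the lid of a food processor

## Task

Get the food processor ready to chop: slip the chopping blade over the drive spindle, fully home in the bowl, then put the lid on with its two orange ears in the entry gaps marked orange, press it down against the sprung ring and turn it clockwise as far as it goes, so that it is locked when you let go. Leave the spare disc and everything else on the counter where it is.

Things in the scene. Friction and masses are not known exactly. Their poses are not given: they have to be found in the camera images.
- processor: compact food processor, fixed to the counter: white motor base, clear bowl on top. Origin on the bowl's vertical axis at counter level, z up, +x to the front with the keys. Inner bowl floor 90 mm up, bowl rim 185 mm up, bowl 140 mm inside and 146 mm outside diameter. A D handle reaches out to radius 137 mm at 40 degrees anticlockwise of +x, below the rim
- spindle_foot (a point): point on the bowl's axis at the inner bowl floor, foot of the steel drive spindle; frame parallel to processor. The spindle stands up from it, 70 mm high, 12 mm diameter, its last 10 mm tapered
- entry_gap (a point): middle of one of the two open entry gaps for the lid's ears, on the rim, 85 mm from the axis, 18 degrees clockwise of +x of processor; the other lies opposite. Orange mark on its outside. An ear goes in within 7 degrees either way. They belong to two grey bayonet brackets around the rim, radius 82 to 95 mm, tops 199.5 mm above the counter. Axes as processor
- lock_stop (a point): where that ear points when locked, on the rim 85 mm from the axis along -y of processor: 72 degrees clockwise (seen from above) of entry_gap. Between them runs a roofed channel, roof underside 193 mm above the counter; at its end a catch, 3.5 mm higher, 5 degrees longer than the ear, then an end stop. Axes as processor
- seal_ring (a joint): pale blue sprung sealing ring around the bowl mouth, radius 74 to 79 mm. Value = how far it is pressed down: 0 free (top 193 mm above the counter), 0.008 with the lid hard down on the rim. It pushes up with about 4 N free, 9 N fully pressed; the lid's weight alone does not press it down. Slippery
- lid_center (a point): white lid, 69 mm high, 0.16 to 0.25 kg, lying upright; point on its axis 34.5 mm above its underside, z up. Hollow plug below, 136 mm outside diameter, 14 mm deep, goes into the bowl mouth; over it a disc 158 mm across, 5 mm thick. On the free ring this point is 213.5 mm above the counter; pressed hard down on the rim 205.5; let go in the catch it springs up to about 212
- lid_chute (a point): central feed chute of the lid with grey pusher, the part to grip and turn: a solid block 56 mm along x, 36 mm along y, from 19 to 69 mm above the lid's underside; point on the axis half-way up it (44 mm). Turning the pressed lid takes about 0.2 to 0.4 N m, so grip it firmly. Axes as the lid
- lid_ear (a point): middle of one of the lid's two orange ears (+x; the other is opposite, on -x, so half a turn makes no difference), 80 mm from the axis; each reaches 87 mm out, 32 mm wide, 5 mm thick, level with the disc (14 to 19 mm above the lid's underside). With the lid free on the ring the ears strike the ends of the channel roofs if turned; pressed hard down they pass 3 mm below them
- blade_center (a point): chopping blade, upright: black hub 32 mm diameter, 90 mm high, 0.1 to 0.16 kg, with steel wings along +x (8 mm above its foot) and -x (26 mm above), 62 mm from the axis to their tips; point on the axis half-way up (45 mm), z up. Bore from below 17 mm diameter, 74 mm deep. Fully home, its foot stands on the bowl floor and this point is 45 mm above spindle_foot
- slicing_disc_center (a point): spare steel slicing disc of the same machine, 128 mm across, 34 mm high, black hub; not needed. Point at its centre, 17 mm up
- mug_mid (a point): blue mug, 80 mm across, 95 mm high; point half-way up
- plate_mid (a point): white plate, 170 mm across; point on its axis 10 mm up
- spice_jar_mid (a point): amber spice jar, 52 mm across, 100 mm high; point half-way up
- pepper_mill_mid (a point): dark wooden pepper mill, 54 mm across, 140 mm high; point half-way up
- measuring_cup_mid (a point): glass measuring beaker, 80 mm across, 75 mm high; point half-way up
- spatula_grip (a point): spatula, 260 mm long, lying on the counter; point on its handle
There are look-alikes about, which are no part of the job. Leave any green, red or yellow look-alike of the part that bears blade_center alone.

How it is judged:
By the outcome, as a careful person would: the job done as asked, in the order asked, and still so for the second after the job is handed in, with the robot touching nothing.
It also fails if it takes over 70 s, if anything falls off the work surface, if the arm or the gripper's body presses on something with over 40 N, if the wrist force passes 120 N, or if a joint passes its speed limit or range.

## Robot

A 6-joint arm with a two-finger parallel gripper is mounted at the origin on the work surface. World frame = base frame: x ahead of the robot, y to its left, z up, the work surface at z = 0. Lengths are in m, angles in rad, forces in N, time in s.
With the tool pointing down it reaches from about 0.375 to 0.9 m from the base axis. Payload 3.1 kg.
Tool frame: the origin (TCP) lies between the finger pads; the fingertips stand 22 mm ahead of it and the grasp point (between the pads) lies 3 mm ahead of it; z points along the fingers, y is the line along which they close (so a half turn about z gives the same grasp; the last joint's range is limited). The gripper opens to 87 mm and grips with 3 to 60 N. Pads are 19 mm wide; open, the fingers measure 117 mm over their backs; the gripper's body (75 mm by 190 mm) begins 51 mm behind the grasp point.
Start: joints at [1.155, 0.527, 1.433, -0, 1.181, -0.178], TCP at [0.147, 0.607, 0.245] pointing down, gripper open.
Joint ranges: [-3.08, 3.08], [-0.75, 2.2], [0.22, 2.44], [-1.43, 4.57], [0, 2.65], [-2.85, 2.85]. Speed limits (rad/s): [2.79, 2.79, 3.14, 3.14, 3.14, 3.14].

## Interface

Orientations are given as a unit quaternion [x, y, z, w].
In Python, from rig import get_obs, camera, get_calibration, hand_in, cut_out gives the robot as it stands.
- The arm moves only by the shell command python3 -m inch 'ROWS' [OPENING] [FORCE]. ROWS is JSON, one flat list of numbers, 6 for each row, row after row: the shift along the tool's x, y, z scaled (see below), then the turn, a rotation vector about the tool's x, y, z scaled (see below). A call has 1 to 20 rows; each row is the pose to reach, as a shift and turn from the pose commanded when the call began, along the tool's axes at that moment; what a row does not reach only later rows make up. The controller multiplies each number of a shift by 0.08 m and each number of a turn by 90 degrees. A row lasts 1/12 s, in which the tool goes at most 41.7 mm and 7.16 degrees, less where a joint would pass 70% of its speed; a pose out of reach is approached as far as the arm can. A call with a number of a shift or a turn outside -1 to 1 is refused whole. A call with a gripper value outside its range is refused whole. OPENING is the finger opening in mm, from 0 to 87, set as the call begins (- or left out, the last holds). The fingers move at their own pace and stop on an object; FORCE is the grip in N (left out, the last holds). Time passes only in rows, so rows that repeat a pose let the fingers close. It gives the time, the measured TCP pose, the force, the opening and the grip force at its end, in the units of the state.
- get_obs(): the state, without advancing time (a new reading comes with each control period).
- camera(name): name is "scene" or "top" or "wrist"; returns the picture (384x512x3 uint8, red, green, blue); there is no depth.
- get_calibration(name): a dict with "vertical_fov" (degrees; the focal length in pixels is half the picture's height over the tangent of half this angle, whatever the lens; pixels are square), "cx", "cy" (the principal point, pixels), "T" (4x4, takes a point from camera to world coordinates). Camera axes: x right, y down, z forward; pixel columns grow to the right and rows downward; lengths in m; the calibration is good to about 2 mm. A picture is of the moment at which its call begins: read the wrist's pose just before it. get_calibration takes no time and is no camera call; for the wrist camera it gives the pose at the moment of the call.
- hand_in(): hands the job in; it is judged then, once.
Trained networks look in the newest picture that a camera, given by its name, has taken for a name from the list of things; names that differ only in an ending like _2 or _b are one class to them, and where a whole thing is asked for, a point or a joint stands for the part that bears it (a point fixed in the world has none). Each returns a list of dicts, best first, with "conf" (0 to 1); they miss things now and then, are a little off and sometimes report something else, mostly with a low value. They report only what shows in the picture. A call takes as long as a camera call. They do not tell look-alikes from the thing itself.
- cut_out(camera, thing): "region" (384x512 bool, what is visible of it) and "bbox" ([left, top, right, bottom] in pixels, round what is visible of it).
The state is a dict: "time": time; "q": joint angles; "joint_velocities": joint speeds; "joint_torque": joint torques, N m; "position": TCP position; "tool_rot": TCP orientation; "ft_force": force on the tool from outside, world axes, zero at the start; "moment": the same for the moment, N m; "grip_width": finger opening in m; "grip_force": force on a finger pad.
Only numpy, scipy, OpenCV 4.12 (cv2) and the standard library are available. Lean on these libraries where they do the work, as an engineer would, in place of code of your own. Each camera call takes 0.05 s, during which the arm holds its last target. There are 200 camera calls.

## Working session

There is one attempt and no reset: what is moved stays moved. The work goes in short steps, Python scripts to look and compute and a shell command to move; the robot and the scene stay as the last step left them, time stands still between calls to the robot, and variables do not carry over. Pictures are saved under pics/ and viewed, at most 10 in all, crops included, and the job is handed in when it is done.

```bash
mkdir -p pics; ls; python3 - <<'E'
from rig import *
import cv2,numpy as np
for n in("scene","top"):
    im=camera(n); cv2.imwrite(f"pics/{n}0.png",im[:,:,::-1]); c=get_calibration(n); print(n,c["vertical_fov"],c["cx"],c["cy"],np.round(c["T"],3).tolist())
    for t in("processor","blade_center","lid_center","lid_chute","lid_ear","entry_gap","slicing_disc_center"):
        for r in cut_out(n,t)[:4]:
            ys,xs=np.nonzero(r["region"]);print(t,round(r["conf"],2),r["bbox"],round(xs.mean(),1),round(ys.mean(),1))
o=get_obs();print(o["time"],o["position"],o["tool_rot"])
E
```

```text
pics
scene 51.04060577555114 258.0203070323916 197.63090756172085 [[0.482, 0.753, -0.448, 1.075], [0.876, -0.411, 0.251, -0.324], [0.005, -0.514, -0.858, 1.184], [0.0, 0.0, 0.0, 1.0]]
processor 0.95 [238.3, 175.2, 315.9, 262.0] 273.1 218.3
blade_center 0.85 [375.4, 141.4, 392.4, 168.9] 379.9 155.5
blade_center 0.79 [281.2, 165.6, 317.0, 186.6] 301.2 177.5
blade_center 0.66 [311.2, 140.6, 349.3, 164.0] 329.7 152.9
blade_center 0.47 [332.9, 113.3, 352.8, 140.5] 343.3 126.5
lid_center 0.79 [125.8, 212.3, 182.1, 259.4] 155.1 238.5
lid_chute 0.92 [126.5, 216.3, 182.4, 260.3] 155.2 238.7
lid_chute 0.67 [245.7, 183.6, 298.9, 228.0] 281.4 208.5
lid_ear 0.83 [126.9, 213.8, 183.5, 262.3] 155.3 238.8
entry_gap 0.89 [240.1, 175.9, 315.0, 260.0] 273.4 218.1
slicing_disc_center 0.64 [179.6, 271.0, 220.0, 314.1] 200.4 294.0
slicing_disc_center 0.57 [345.8, 205.0, 371.4, 239.3] 359.6 223.1
top 48.56627379284653 246.94902703968515 194.5651335022693 [[-0.014, -0.981, 0.196, 0.265], [-1.0, 0.014, -0.002, -0.003], [-0.001, -0.196, -0.981, 1.492], [0.0, 0.0, 0.0, 1.0]]
processor 0.84 [218.5, 144.3, 279.5, 211.8] 247.9 176.9
blade_center 0.85 [101.6, 245.2, 136.0, 265.7] 117.2 255.0
blade_center 0.84 [101.3, 195.1, 122.4, 221.2] 108.5 206.2
blade_center 0.57 [142.0, 221.3, 169.3, 244.4] 151.8 232.7
blade_center 0.55 [185.7, 206.9, 207.4, 235.7] 193.5 219.8
lid_center 0.62 [319.9, 207.0, 368.1, 251.7] 344.0 227.9
lid_center 0.44 [167.4, 138.9, 185.1, 159.7] 175.9 149.3
lid_chute 0.77 [317.5, 209.9, 369.4, 251.5] 344.1 227.8
lid_ear 0.69 [314.5, 209.1, 370.7, 251.3] 344.2 228.2
entry_gap 0.8 [220.1, 144.3, 279.7, 209.9] 247.8 177.0
entry_gap 0.52 [318.6, 208.6, 369.7, 251.6] 343.9 227.8
slicing_disc_center 0.72 [236.9, 218.9, 257.0, 291.6] 244.8 267.7
slicing_disc_center 0.55 [305.5, 149.1, 345.1, 182.2] 326.0 164.6
0.8 [0.14721093 0.60741801 0.2445907 ] [1.18624548e-01 9.92939180e-01 4.21013286e-05 3.86748577e-06]
```

```bash
python3 -c "
import cv2,numpy as np
a=cv2.imread('pics/scene0.png');b=cv2.imread('pics/top0.png')
print(a.shape)"
```

```text
(384, 512, 3)
```

```bash
python3 -c "
import cv2
b=cv2.imread('pics/top0.png')[120:310,80:380];cv2.imwrite('pics/topc.png',cv2.resize(b,None,fx=2.66,fy=2.66,interpolation=2))
a=cv2.imread('pics/scene0.png')[100:300,120:400];cv2.imwrite('pics/scenec.png',cv2.resize(a,None,fx=2.85,fy=2.85,interpolation=2))"
```

```text
(no output)
```

View pics/topc.png

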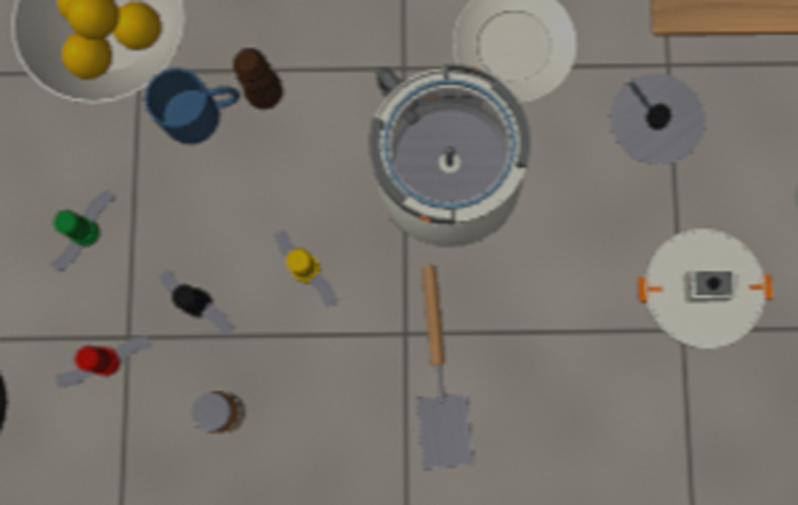

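View pics/scenec.png

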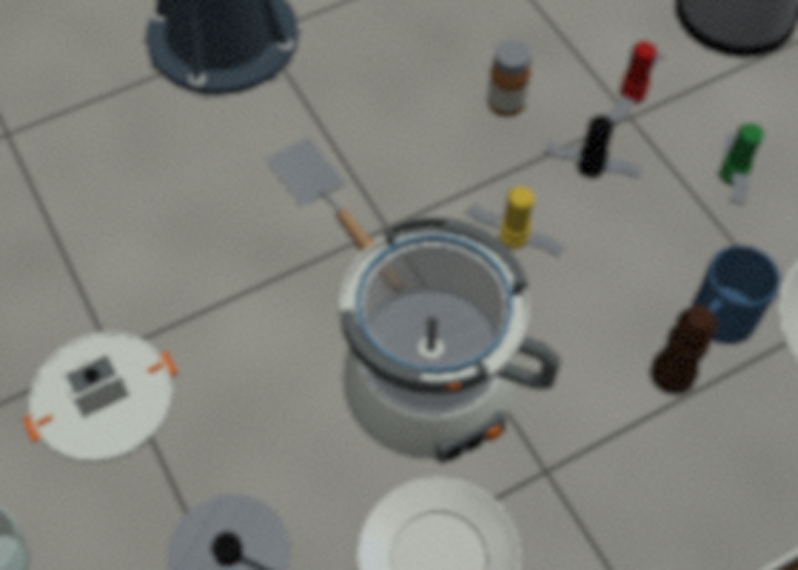

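The blade candidates in the top view are green (108,206), red (117,255), yellow (193,220) and black (152,233). The task describes a black hub, so the one at (152,233) fits. The lid is at (344,228) and the processor at (248,177). I'll measure positions next.

```bash
cat > h.py <<'E'
from rig import *
import cv2,numpy as np
from scipy.spatial.transform import Rotation as R
def K(c): return 192/np.tan(np.radians(c["vertical_fov"]/2))
def ray(c,u,v):
    T=np.array(c["T"]);d=T[:3,:3]@np.array([(u-c["cx"])/K(c),(v-c["cy"])/K(c),1.]);return T[:3,3],d
def onz(c,u,v,z):
    o,d=ray(c,u,v);return o+d*(z-o[2])/d[2]
def proj(c,p):
    T=np.array(c["T"]);q=(np.atleast_2d(p)-T[:3,3])@T[:3,:3];return q[:,:2]/q[:,2:]*K(c)+[c["cx"],c["cy"]]
def shot(n,name):
    c=get_calibration(n);im=camera(n);cv2.imwrite(f"pics/{name}.png",im[:,:,::-1]);return c,im
def to(p,yaw=None):
    """world target TCP -> total shift in tool units and yaw turn about tool z in units of 90deg"""
    o=get_obs();r=R.from_quat(o["tool_rot"]);m=r.as_matrix()
    s=m.T@(np.array(p)-o["position"])/0.08
    y=np.degrees(np.arctan2(m[1,1],m[0,1]))   # world heading of tool y
    print("pos",o["position"].round(4),"tool-y heading",y.round(2),"q",o["q"].round(2),"t",o["time"],"shift units",s.round(3))
    if yaw is not None: print("turn z units",round(-((yaw-y+90)%180-90)/90,3))
E
python3 - <<'E'
from h import *
t=get_calibration("top");s=get_calibration("scene");w=get_calibration("wrist")
f=lambda n,x,y:(80+x/2.66,120+y/2.66)
print("blade top",onz(t,*f(0,185,300),.09))
print("spindle tip",onz(t,*f(0,450,151),.16), onz(s,120+432/2.85,100+318/2.85,.16))
print("lid",onz(t,*f(0,706,289),.019)); 
a=onz(t,*f(0,642,289),.019);b=onz(t,*f(0,767,287),.019);print(a,b,np.degrees(np.arctan2(*(a-b)[1::-1])))
o=get_obs();m=R.from_quat(o["tool_rot"]).as_matrix();print("wristcam in tool",(m.T@(np.array(w["T"])[:3,3]-o["position"])).round(3),(m.T@np.array(w["T"])[:3,:3]).round(2).tolist(),w["vertical_fov"],w["cx"],w["cy"])
p=onz(t,*f(0,185,300),.09);to([p[0],p[1],.245])
E
```

```text
blade top [0.42103803 0.31772606 0.09      ]
spindle tip [ 0.58945603 -0.01333062  0.16      ] [ 0.60043207 -0.01293273  0.16      ]
lid [ 0.43379225 -0.34593175  0.019     ]
[ 0.43496351 -0.26238321  0.019     ] [ 0.43529558 -0.42574097  0.019     ] 90.11646802186117
wristcam in tool [ 0.082  0.    -0.14 ] [[-0.0, -0.95, -0.3], [1.0, -0.0, -0.0], [0.0, -0.3, 0.95]] 59.93840667217291 255.46245946902033 193.7224284277525
pos [0.1472 0.6074 0.2446] tool-y heading 76.37 q [ 1.15  0.53  1.43  0.    1.18 -0.18] t 0.8 shift units [-4.18  -2.713 -0.005]
```

```bash
python3 -m inch '[-0.42,-0.27,0,0,0,0,-0.84,-0.54,0,0,0,0,-0.84,-0.54,0,0,0,0]' 87 40
python3 -m inch '[-0.42,-0.27,0,0,0,0,-0.84,-0.54,0,0,0,0,-0.84,-0.54,0,0,0,0]'
python3 -m inch '[-0.42,-0.27,0,0,0,0,-0.84,-0.54,0,0,0,0,-0.84,-0.54,0,0,0,0]'
python3 -m inch '[-0.42,-0.27,0,0,0,0,-0.84,-0.54,0,0,0,0,-0.84,-0.54,0,0,0,0]'
python3 -m inch '[-0.42,-0.27,0,0,0,0,-0.84,-0.54,0,0,0,0,-0.84,-0.54,0,0,0,0,-0.84,-0.54,0,0,0,0]'
python3 - <<'E'
from h import *
c,im=shot("wrist","w1")
for r in cut_out("wrist","blade_center"):
    ys,xs=np.nonzero(r["region"]);print(round(r["conf"],2),r["bbox"],xs.mean().round(1),ys.mean().round(1))
# black hub top by threshold
m=(im.max(2)<60).astype(np.uint8);n,l,st,ce=cv2.connectedComponentsWithStats(m)
for i in range(1,n):
    if st[i,4]>150: print(st[i],ce[i].round(1),onz(c,*ce[i],.09).round(4))
to([.421,.318,.245])
cv2.imwrite("pics/w1b.png",cv2.resize(im[:,:,::-1],(800,600)))
E
```

```text
time: 1.05
position: [0.2058, 0.5454, 0.2442]
tool_rot: [0.12, 0.993, -0.002, 0.001]
ft_force: [0.2, 0.5, 0.6]
grip_width: 0.0869
grip_force: 0.0
time: 1.3
position: [0.2613, 0.4879, 0.2445]
tool_rot: [0.121, 0.993, -0.001, 0.001]
ft_force: [-0.6, -0.1, -0.0]
grip_width: 0.0867
grip_force: 0.0
time: 1.55
position: [0.3167, 0.4306, 0.2447]
tool_rot: [0.121, 0.993, -0.001, 0.001]
ft_force: [0.5, 0.2, 0.1]
grip_width: 0.0868
grip_force: 0.0
time: 1.8
position: [0.3723, 0.3732, 0.2449]
tool_rot: [0.121, 0.993, -0.0, 0.002]
ft_force: [-0.3, -0.1, -0.4]
grip_width: 0.0869
grip_force: 0.0
time: 2.13
position: [0.4241, 0.3179, 0.2446]
tool_rot: [0.121, 0.993, 0.0, 0.0]
ft_force: [-0.0, 0.0, -0.5]
grip_width: 0.0869
grip_force: 0.0
0.94 [377.8, 163.1, 450.7, 262.5] 412.0 221.6
0.93 [100.3, 198.6, 199.8, 268.5] 142.7 233.0
0.79 [301.5, 26.8, 412.2, 120.7] 359.3 72.6
0.57 [204.1, 138.7, 308.2, 204.0] 257.0 172.8
[ 465    0   47   55 1672] [491.9  23.3] [0.3408 0.534  0.09  ]
[ 243  152   34   51 1403] [259.1 177.1] [0.4194 0.323  0.09  ]
[    0   231   512   153 37074] [243.  323.1] [0.5701 0.2687 0.09  ]
pos [0.4221 0.3191 0.2445] tool-y heading 76.35 q [ 0.44  0.4   1.67  0.    1.07 -0.9 ] t 2.2333 shift units [ 0.01  -0.016 -0.007]
```

View pics/w1b.png

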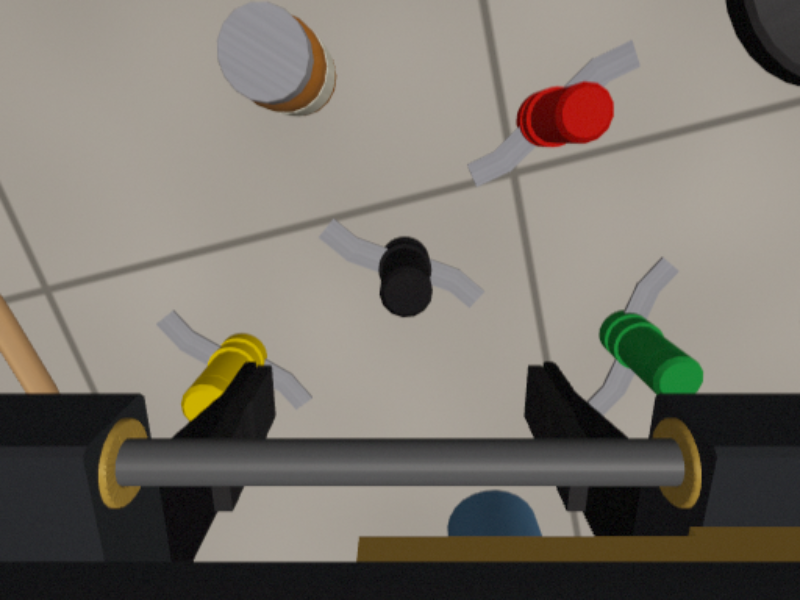

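The wrist picture confirms the black-hubbed blade, with its hub top at (406,291) in the enlarged view. Yellow (200,400), red (585,112) and green (680,375) stay clear of the path. I'll compute the descent.

```bash
python3 - <<'E'
from h import *
c=get_calibration("wrist")
p=onz(c,406/1.5625,291/1.5625,.09);f=onz(c,405/1.5625,262/1.5625,.0);print(p,f,[onz(c,u/1.5625,v/1.5625,.09).round(3).tolist() for u,v in((200,402),(680,376))])
to([p[0],p[1],.073])
E
```

```text
[0.42579478 0.32266223 0.09      ] [0.42887327 0.32229837 0.        ] [[0.466, 0.179, 0.09], [0.52, 0.475, 0.09]]
pos [0.4221 0.3191 0.2445] tool-y heading 76.35 q [ 0.44  0.4   1.67  0.    1.07 -0.9 ] t 2.2333 shift units [-0.037  0.054  2.143]
```

```bash
python3 -m inch '[-0.04,0.05,0.4,0,0,0,-0.04,0.05,0.9,0,0,0,-0.04,0.05,0.9,0,0,0]' 60 40
python3 -m inch '[0,0,0.4,0,0,0,0,0,0.8,0,0,0,0,0,0.8,0,0,0]' 
python3 -m inch '[0,0,0.2,0,0,0,0,0,0.37,0,0,0,0,0,0.37,0,0,0]'
python3 -m inch '[0,0,0,0,0,0,0,0,0,0,0,0,0,0,0,0,0,0,0,0,0,0,0,0,0,0,0,0,0,0]' 20 40
python3 -m inch '[0,0,0,0,0,0,0,0,0,0,0,0]'
python3 -m inch '[0,0,-0.4,0,0,0,0,0,-0.8,0,0,0,0,0,-0.8,0,0,0]'
python3 -m inch '[0,0,-0.4,0,0,0,0,0,-0.9,0,0,0,0,0,-0.9,0,0,0,0,0,-0.9,0,0,0]'
python3 -m inch '[0,0,-0.4,0,0,0,0,0,-0.9,0,0,0,0,0,-0.9,0,0,0,0,0,-0.9,0,0,0]'
python3 -c "
from h import *;to([.595,-.013,.30])"
```

```text
time: 2.48
position: [0.4214, 0.3208, 0.1664]
tool_rot: [0.118, 0.993, -0.004, -0.006]
ft_force: [-1.5, -0.3, 0.1]
grip_width: 0.0741
grip_force: 0.0
time: 2.73
position: [0.4229, 0.3211, 0.1051]
tool_rot: [0.118, 0.993, -0.003, -0.004]
ft_force: [0.1, -0.0, 0.0]
grip_width: 0.0616
grip_force: 0.0
time: 2.98
position: [0.4258, 0.322, 0.0793]
tool_rot: [0.118, 0.993, -0.001, -0.001]
ft_force: [-0.3, 0.2, 0.2]
grip_width: 0.06
grip_force: 0.0
time: 3.4
position: [0.4273, 0.3217, 0.0799]
tool_rot: [0.119, 0.993, 0.0, 0.001]
ft_force: [0.0, 0.2, -0.1]
grip_width: 0.0345
grip_force: 0.2
time: 3.57
position: [0.4273, 0.3215, 0.0797]
tool_rot: [0.119, 0.993, 0.0, 0.0]
ft_force: [-0.0, -1.1, 6.4]
grip_width: 0.0315
grip_force: 40.0
time: 3.82
position: [0.4298, 0.3229, 0.1474]
tool_rot: [0.119, 0.993, 0.003, 0.004]
ft_force: [1.2, 0.2, -0.1]
grip_width: 0.031
grip_force: 40.0
time: 4.15
position: [0.4281, 0.3221, 0.2167]
tool_rot: [0.119, 0.993, 0.001, 0.002]
ft_force: [-0.2, -0.6, -1.3]
grip_width: 0.0312
grip_force: 40.0
time: 4.48
position: [0.4274, 0.3217, 0.2873]
tool_rot: [0.119, 0.993, 0.001, 0.001]
ft_force: [0.1, -0.3, -1.3]
grip_width: 0.0315
grip_force: 40.0
pos [0.4274 0.3217 0.2873] tool-y heading 76.37 q [ 0.44  0.35  1.61  0.    1.18 -0.9 ] t 4.4833 shift units [-3.022 -3.572 -0.158]
```

```bash
for i in 1 2 ; do python3 -m inch '[-0.4,-0.36,-0.1,0,0,0,-0.77,-0.72,-0.2,0,0,0,-0.77,-0.72,-0.2,0,0,0]' |sed -n 2p; done
for i in 1 2 3; do python3 -m inch '[-0.4,-0.36,0,0,0,0,-0.77,-0.72,0,0,0,0,-0.77,-0.72,0,0,0,0]'|sed -n 2p; done;  python3 -m inch '[0,0,0,0,0,0,0,0,0,0,0,0]'
python3 - <<'E'
from h import *
to([.595,-.013,.30])
c,im=shot("wrist","w2")
cv2.imwrite("pics/w2b.png",cv2.resize(im[:,:,::-1],(800,600)))
E
```

```text
position: [0.4762, 0.2463, 0.3013]
position: [0.5232, 0.1752, 0.3173]
position: [0.569, 0.104, 0.3159]
position: [0.6152, 0.0333, 0.3157]
position: [0.6612, -0.0375, 0.3154]
time: 5.9
position: [0.657, -0.0305, 0.3161]
tool_rot: [0.119, 0.993, 0.001, -0.003]
ft_force: [-0.4, 0.0, -1.8]
grip_width: 0.0314
grip_force: 40.0
pos [ 0.657  -0.0305  0.3161] tool-y heading 76.31 q [-0.22  0.51  1.25  0.    1.38 -1.55] t 5.9 shift units [0.804 0.029 0.206]
```

View pics/w2b.png

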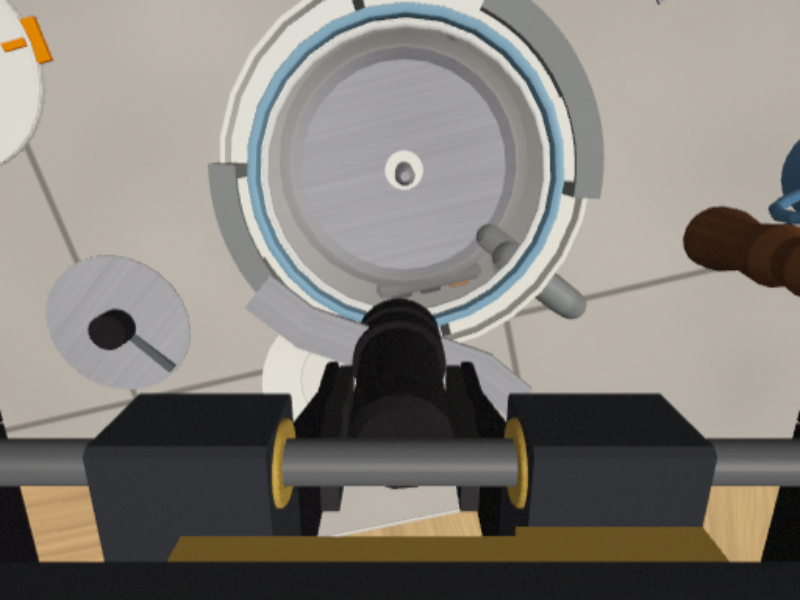

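The wrist view shows the spindle tip at (405,175) and the blue ring centred there. The grey bracket ends are at about (600,195), (485,5) and (210,165). Next I'll fit the axis and yaw.

```bash
python3 - <<'E'
from h import *
from scipy.optimize import least_squares
c=get_calibration("wrist");im=cv2.imread("pics/w2.png")[:,:,::-1].astype(int)
print("spindle tip",onz(c,405/1.5625,175/1.5625,.16),onz(c,404/1.5625,170/1.5625,.09))
m=(im[:,:,2]-im[:,:,0]>25)&(np.mgrid[:384,:512][1]<370)&(np.mgrid[:384,:512][1]>150)&(np.mgrid[:384,:512][0]<205)
v,u=np.nonzero(m);P=np.array([onz(c,a,b,.193)[:2] for a,b in zip(u,v)])
f=least_squares(lambda x:np.hypot(*(P-x[:2]).T)-x[2],[.6,-.01,.077],loss="soft_l1",f_scale=.002);print("ring",f.x.round(4),m.sum())
cx,cy=f.x[:2]
np.save("ax.npy",f.x[:2])
A=np.arange(0,360,2.)
for r in(.088,.0925):
    p=np.c_[cx+r*np.cos(np.radians(A)),cy+r*np.sin(np.radians(A)),0*A+.1995];q=proj(c,p)
    g=cv2.remap(im.astype(np.float32),q[:,0].astype(np.float32)[None],q[:,1].astype(np.float32)[None],1)[0]
    print(r,[(int(a),int(x.mean())) for a,x in zip(A,g)])
E
```

```text
spindle tip [ 0.59543022 -0.01108406  0.16      ] [ 0.59619509 -0.01118357  0.09      ]
ring [ 0.5953 -0.0114  0.0752] 4681
0.088 [(0, 155), (2, 162), (4, 144), (6, 213), (8, 216), (10, 218), (12, 216), (14, 218), (16, 215), (18, 217), (20, 215), (22, 217), (24, 217), (26, 216), (28, 218), (30, 217), (32, 218), (34, 216), (36, 216), (38, 214), (40, 217), (42, 217), (44, 216), (46, 218), (48, 217), (50, 215), (52, 215), (54, 216), (56, 217), (58, 217), (60, 216), (62, 215), (64, 210), (66, 215), (68, 215), (70, 217), (72, 134), (74, 135), (76, 136), (78, 136), (80, 135), (82, 134), (84, 136), (86, 135), (88, 136), (90, 136), (92, 135), (94, 135), (96, 136), (98, 135), (100, 135), (102, 136), (104, 135), (106, 136), (108, 134), (110, 135), (112, 134), (114, 135), (116, 135), (118, 134), (120, 134), (122, 135), (124, 134), (126, 135), (128, 134), (130, 134), (132, 134), (134, 134), (136, 135), (138, 84), (140, 0), (142, 0), (144, 0), (146, 0), (148, 0), (150, 0), (152, 0), (154, 0), (156, 0), (158, 0), (160, 0), (162, 0), (164, 0), (166, 0), (168, 0), (170, 0), (172, 0), (174, 0), (176,
[... 2394 characters left out ...]
, 176), (242, 176), (244, 176), (246, 176), (248, 175), (250, 176), (252, 132), (254, 134), (256, 135), (258, 134), (260, 135), (262, 135), (264, 134), (266, 134), (268, 134), (270, 134), (272, 134), (274, 134), (276, 134), (278, 133), (280, 133), (282, 133), (284, 134), (286, 134), (288, 134), (290, 133), (292, 140), (294, 161), (296, 162), (298, 163), (300, 164), (302, 164), (304, 165), (306, 165), (308, 166), (310, 165), (312, 164), (314, 165), (316, 163), (318, 161), (320, 160), (322, 160), (324, 159), (326, 160), (328, 159), (330, 31), (332, 14), (334, 13), (336, 15), (338, 11), (340, 16), (342, 17), (344, 20), (346, 16), (348, 17), (350, 19), (352, 19), (354, 21), (356, 21), (358, 30)]
```

```bash
python3 - <<'E'
from h import *
c=get_calibration("wrist");o=get_obs();m=R.from_quat(o["tool_rot"]).as_matrix()
e=onz(c,402/1.5625,298/1.5625,o["position"][2]-.0797);print("foot centre in tool",(m.T@(e-o["position"])-[.016,0,0]).round(4))
ax=np.load("ax.npy");to([*ax,.300])
E
```

```text
foot centre in tool [-0.0006  0.0016  0.0798]
pos [ 0.657  -0.0298  0.3168] tool-y heading 76.38 q [-0.22  0.51  1.25  0.    1.38 -1.55] t 5.95 shift units [0.802 0.042 0.214]
```

```bash
python3 -m inch '[0.4,0.02,0,0,0,0,0.8,0.04,0,0,0,0,0.8,0.04,0,0,0,0,0.8,0.04,0,0,0,0,0.8,0.04,0,0,0,0]' |sed -n 2p
python3 -m inch '[0,0,0.3,0,0,0,0,0,0.6,0,0,0,0,0,0.8,0,0,0,0,0,0.8,0,0,0,0,0,0.8,0,0,0]'
python3 -c "
from h import *;to([*np.load('ax.npy'),.171])"
python3 -m inch '[0,0,0.1,0,0,0,0,0,0.2,0,0,0,0,0,0.3,0,0,0,0,0,0.4,0,0,0,0,0,0.4,0,0,0]'
```

```text
position: [0.5969, -0.0116, 0.3194]
time: 6.78
position: [0.5975, -0.0126, 0.2543]
tool_rot: [0.118, 0.993, 0.0, -0.001]
ft_force: [-0.3, -0.5, -1.4]
grip_width: 0.0312
grip_force: 40.0
pos [ 0.5975 -0.0126  0.2543] tool-y heading 76.39 q [-0.21  0.48  1.49  0.    1.17 -1.54] t 6.7833 shift units [0.029 0.008 1.042]
time: 7.2
position: [0.5958, -0.0126, 0.221]
tool_rot: [0.119, 0.993, 0.0, -0.002]
ft_force: [-0.2, -0.7, -1.1]
grip_width: 0.0315
grip_force: 40.0
```

```bash
python3 -m inch '[0,0,0.1,0,0,0,0,0,0.2,0,0,0,0,0,0.3,0,0,0,0,0,0.4,0,0,0,0,0,0.5,0,0,0,0,0,0.6,0,0,0,0,0,0.6,0,0,0]'
python3 -m inch '[0,0,0.03,0,0,0,0,0,0.05,0,0,0,0,0,0.05,0,0,0]'
```

```text
time: 7.78
position: [0.5961, -0.0128, 0.1728]
tool_rot: [0.119, 0.993, -0.0, -0.001]
ft_force: [-0.4, -1.0, -1.6]
grip_width: 0.0316
grip_force: 40.0
time: 8.03
position: [0.5966, -0.0126, 0.1707]
tool_rot: [0.119, 0.993, 0.0, -0.0]
ft_force: [-1.3, 1.3, -2.0]
grip_width: 0.0311
grip_force: 40.0
```

```bash
python3 -m inch '[0,0,0.02,0,0,0,0,0,0.04,0,0,0,0,0,0.04,0,0,0]'
python3 -m inch '[0,0,0,0,0,0,0,0,0,0,0,0,0,0,0,0,0,0]' 50
python3 -m inch '[0,0,-0.3,0,0,0,0,0,-0.6,0,0,0,0,0,-0.8,0,0,0,0,0,-0.9,0,0,0]'
python3 -m inch '[0,0,-0.5,0,0,0,0,0,-0.9,0,0,0,0,0,-0.9,0,0,0,0,0,-0.9,0,0,0]'
python3 -c "
from h import *;to([*np.load('ax.npy')+[.07,-.015],.32])"
```

```text
time: 8.28
position: [0.5967, -0.0126, 0.1698]
tool_rot: [0.119, 0.993, -0.0, 0.0]
ft_force: [-5.0, 1.7, 9.8]
grip_width: 0.0313
grip_force: 40.0
time: 8.53
position: [0.5983, -0.0133, 0.1685]
tool_rot: [0.119, 0.993, -0.0, 0.002]
ft_force: [0.5, -0.9, 0.3]
grip_width: 0.0444
grip_force: 0.0
time: 8.87
position: [0.599, -0.0134, 0.2423]
tool_rot: [0.119, 0.993, -0.0, 0.003]
ft_force: [0.1, -0.1, -0.1]
grip_width: 0.0498
grip_force: 0.0
time: 9.2
position: [0.5983, -0.0132, 0.3137]
tool_rot: [0.119, 0.993, -0.0, 0.003]
ft_force: [0.2, -0.9, -0.5]
grip_width: 0.05
grip_force: 0.0
pos [ 0.5983 -0.0132  0.3137] tool-y heading 76.37 q [-0.21  0.42  1.42 -0.    1.3  -1.54] t 9.2 shift units [-0.853  0.036 -0.075]
```

Contact came at the home height. I'll step back for a look at the seated blade and the bracket gaps.

```bash
python3 -m inch '[-0.45,0,0,0,0,0,-0.9,0,-0.2,0,0,0,-0.95,0,-0.4,0,0,0,-0.95,0,-0.4,0,0,0,-0.95,0,-0.4,0,0,0]' 87|sed -n 2p
python3 - <<'E'
from h import *
from scipy.optimize import least_squares
c,im=shot("wrist","w3");im=im.astype(int)
cv2.imwrite("pics/w3b.png",cv2.resize(im[:,:,::-1].astype(np.uint8),(800,600)))
V,U=np.mgrid[:384,:512]
m=(im[:,:,2]-im[:,:,0]>25)&(U<370)&(U>150)&(V<205)
v,u=np.nonzero(m);P=np.array([onz(c,a,b,.193)[:2] for a,b in zip(u,v)])
f=least_squares(lambda x:np.hypot(*(P-x[:2]).T)-x[2],[.6,-.01,.077],loss="soft_l1",f_scale=.002);print("ring",f.x.round(4))
cx,cy=f.x[:2];np.save("ax.npy",f.x[:2])
b=(im.max(2)<60).astype(np.uint8);n,l,st,ce=cv2.connectedComponentsWithStats(b)
print([(st[i].tolist(),ce[i].round(1),onz(c,*ce[i],.18).round(4)) for i in range(1,n) if st[i,4]>150])
A=np.arange(0,360,1.);r=.088
q=proj(c,np.c_[cx+r*np.cos(np.radians(A)),cy+r*np.sin(np.radians(A)),0*A+.1995]).astype(np.float32)
g=cv2.remap(im.astype(np.float32),q[:,0][None],q[:,1][None],1)[0]
i=(abs(g.mean(1)-134)<6)&(np.ptp(g,axis=1)<20);ch=np.nonzero(i[1:]!=i[:-1])[0];print("bracket transitions",A[ch].tolist())
E
```

```text
position: [0.6704, -0.0307, 0.3419]
ring [ 0.5954 -0.0118  0.0752]
[([238, 80, 35, 37, 1038], array([255.1,  98.1]), array([ 0.5971, -0.0129,  0.18  ])), ([488, 94, 24, 27, 428], array([500.9, 106.8]), array([0.6554, 0.1955, 0.18  ])), ([428, 119, 84, 53, 2850], array([469.9, 144.5]), array([0.6828, 0.1674, 0.18  ])), ([63, 183, 29, 24, 515], array([ 77.3, 194.7]), array([ 0.643 , -0.1984,  0.18  ])), ([101, 232, 411, 111, 14865], array([383.1, 288.5]), array([0.8144, 0.0717, 0.18  ])), ([0, 252, 512, 132, 25381], array([160.1, 340.7]), array([ 0.8223, -0.1756,  0.18  ]))]
bracket transitions [2.0, 3.0]
```

View pics/w3b.png

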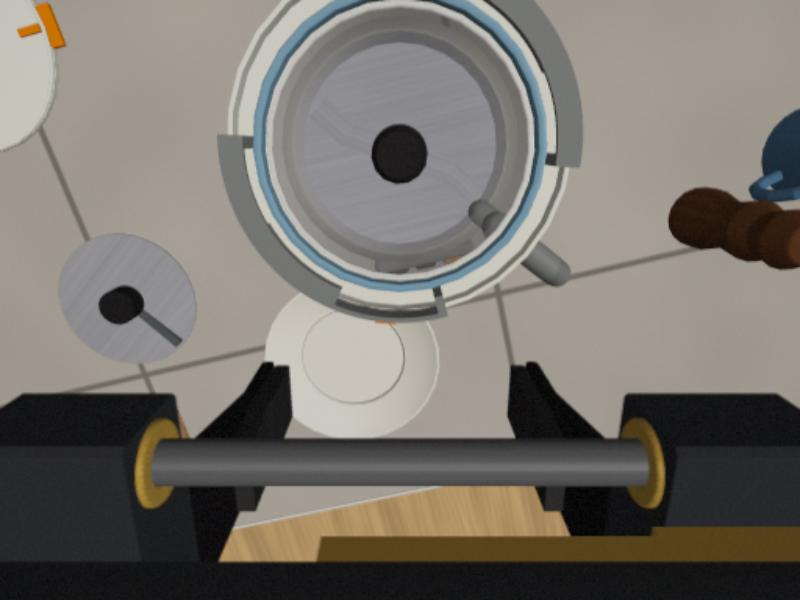

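The black hub is seated centrally at (400,153). The front gap runs from the bracket end (337,295) to the post (440,300), with the orange mark at (385,322). I'll derive the yaw from these, then go to the lid.

```bash
python3 - <<'E'
from h import *
c=get_calibration("wrist");ax=np.load("ax.npy")
def h(u,v,z):
    p=onz(c,u/1.5625,v/1.5625,z)[:2]-ax;return np.degrees(np.arctan2(p[1],p[0])).round(1),np.hypot(*p).round(4)
for n,u,v,z in(("chan end",342,287,.1995),("chan end o",333,303,.1995),("post i",433,287,.1995),("post o",445,314,.1995),("mark",385,322,.19),("L start",218,136,.1995),("L start in",243,137,.1995),("R start",581,166,.1995),("R in",557,165,.1995)): print(n,h(u,v,z))
to([.434,-.346,.20])
E
```

```text
chan end (np.float64(-37.7), np.float64(0.0795))
chan end o (np.float64(-38.4), np.float64(0.0904))
post i (np.float64(0.9), np.float64(0.075))
post o (np.float64(2.7), np.float64(0.0924))
mark (np.float64(-18.8), np.float64(0.0972))
L start (np.float64(-108.8), np.float64(0.0944))
L start in (np.float64(-109.2), np.float64(0.0815))
R start (np.float64(72.4), np.float64(0.0957))
R in (np.float64(72.1), np.float64(0.083))
pos [ 0.6694 -0.0304  0.3414] tool-y heading 76.37 q [-0.21  0.51  1.18  0.    1.45 -1.54] t 9.6667 shift units [ 1.922 -4.528  1.776]
```

```bash
python3 -m inch '[0.1,-0.2,0,0,0,0.08,0.2,-0.4,0,0,0,0.16,0.3,-0.6,0,0,0,0.24,0.38,-0.8,0,0,0,0.32,0.38,-0.9,0,0,0,0.4,0.38,-0.9,0,0,0,0.48,0.38,-0.9,0,0,0,0.56,0.38,-0.9,0,0,0,0.64,0.38,-0.9,0,0,0,0.72,0.38,-0.9,0,0,0,0.8,0.38,-0.9,0,0,0,0.849,0.38,-0.9,0,0,0,0.849,0.38,-0.9,0,0,0,0.849]'
for i in 1 2 3 4 5; do python3 -m inch '[-0.39,-0.24,0.1,0,0,0,-0.77,-0.47,0.22,0,0,0,-0.77,-0.47,0.22,0,0,0]'|sed -n 2p; done;  python3 -m inch '[0,0,0,0,0,0,0,0,0,0,0,0]'
python3 - <<'E'
from h import *
c,im=shot("wrist","w4");to([.434,-.346,.049],0)
for t in("lid_ear","lid_chute"):
  for r in cut_out("wrist",t):
    ys,xs=np.nonzero(r["region"]);print(t,round(r["conf"],2),r["bbox"],xs.mean().round(1),ys.mean().round(1))
i=im.astype(int);m=((i[:,:,0]>170)&(i[:,:,2]<80)).astype(np.uint8);n,l,st,ce=cv2.connectedComponentsWithStats(m)
for k in range(1,n):
  if st[k,4]>30: print(st[k],ce[k].round(1),onz(c,*ce[k],.019).round(4))
cv2.imwrite("pics/w4b.png",cv2.resize(im[:,:,::-1],(800,600)))
E
```

```text
time: 10.75
position: [0.6228, -0.0929, 0.3424]
tool_rot: [0.706, 0.708, -0.001, -0.001]
ft_force: [-0.0, -0.3, 0.2]
grip_width: 0.0869
grip_force: 0.0
position: [0.5825, -0.1586, 0.3236]
position: [0.5451, -0.2203, 0.3062]
position: [0.5079, -0.2818, 0.2889]
position: [0.4707, -0.3434, 0.2715]
position: [0.4334, -0.4051, 0.254]
time: 12.17
position: [0.4364, -0.4004, 0.2555]
tool_rot: [0.707, 0.707, 0.001, -0.001]
ft_force: [-0.1, 0.4, -0.4]
grip_width: 0.087
grip_force: 0.0
pos [ 0.4367 -0.4001  0.2558] tool-y heading 0.03 q [-0.93  0.47  1.5   0.    1.17 -0.93] t 12.2167 shift units [ 0.674 -0.034  2.586]
turn z units 0.0
lid_ear 0.67 [187.9, 27.3, 328.4, 192.2] 257.8 110.0
lid_chute 0.83 [185.1, 28.6, 333.5, 190.4] 257.9 110.0
[243  29  30  11 281] [257.7  33.5] [ 0.4391 -0.2621  0.019 ]
[252  41  11  19 114] [257.4  50. ] [ 0.4389 -0.2779  0.019 ]
[256 167   5  15  75] [258. 174.] [ 0.4396 -0.4113  0.019 ]
[245 184  27   7 172] [258.3 187.1] [ 0.44   -0.4272  0.019 ]
```

View pics/w4b.png

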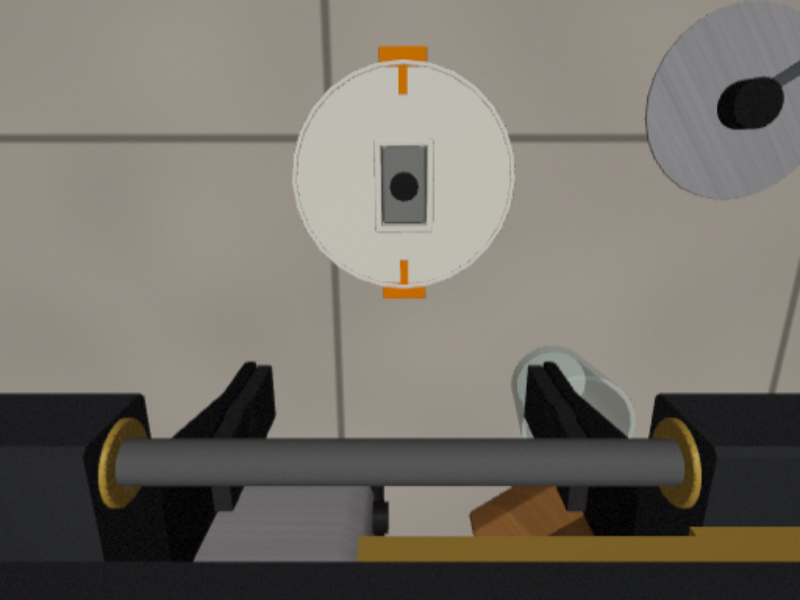

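The lid's ears show at (403,52) and (404,292), so its centre is at (0.4394, -0.3446) with the ears along world y. Now I'll grip the chute.

```bash
python3 -m inch '[0.4,0.03,0.3,0,0,0,0.69,0.03,0.6,0,0,0,0.69,0.03,0.9,0,0,0,0.69,0.03,0.9,0,0,0]' 70 60|sed -n 2p
python3 -m inch '[0,0,0.4,0,0,0,0,0,0.7,0,0,0,0,0,0.9,0,0,0,0,0,0.9,0,0,0]' |sed -n 2p
python3 -m inch '[0,0,0.3,0,0,0,0,0,0.6,0,0,0,0,0,0.78,0,0,0,0,0,0.78,0,0,0,0,0,0.78,0,0,0]' |sed -n 2p
python3 -m inch '[0,0,0,0,0,0,0,0,0,0,0,0,0,0,0,0,0,0,0,0,0,0,0,0,0,0,0,0,0,0,0,0,0,0,0,0,0,0,0,0,0,0]' 25 60
python3 -m inch '[0,0,0,0,0,0,0,0,0,0,0,0]'
```

```text
position: [0.4371, -0.3415, 0.1803]
position: [0.4382, -0.3453, 0.11]
position: [0.4394, -0.347, 0.0504]
time: 13.98
position: [0.4387, -0.3463, 0.0496]
tool_rot: [0.707, 0.707, 0.0, 0.0]
ft_force: [0.1, -0.3, 2.6]
grip_width: 0.0357
grip_force: 60.0
time: 14.15
position: [0.4387, -0.3464, 0.0497]
tool_rot: [0.708, 0.707, 0.0, 0.0]
ft_force: [-0.6, 0.1, 3.5]
grip_width: 0.0353
grip_force: 60.0
```

```bash
for i in 1 2 3 ; do python3 -m inch '[0,0,-0.3,0,0,0,0,0,-0.7,0,0,0,0,0,-0.99,0,0,0,0,0,-0.99,0,0,0]'|sed -n 2p; done
for i in 1 2 3 4 5; do python3 -m inch '[0.42,0.2,0,0,0,0,0.83,0.39,0,0,0,0,0.83,0.39,0,0,0,0]'|sed -n 2p; done
python3 -m inch '[0,0,0,0,0,-0.07,0,0,0,0,0,-0.14,0,0,0,0,0,-0.21,0,0,0,0,0,-0.28,0,0,0,0,0,-0.35,0,0,0,0,0,-0.42,0,0,0,0,0,-0.49,0,0,0,0,0,-0.56,0,0,0,0,0,-0.63,0,0,0,0,0,-0.7,0,0,0,0,0,-0.77,0,0,0,0,0,-0.794,0,0,0,0,0,-0.794,0,0,0,0,0,-0.794]'
python3 - <<'E'
from h import *
c,im=shot("wrist","w5");o=get_obs();to([.5971,-.0124,.28],71.5)
m3=R.from_quat(o["tool_rot"]).as_matrix()
i=im.astype(int);m=((i[:,:,0]>150)&(i[:,:,2]<90)&(i[:,:,0]-i[:,:,1]>50)).astype(np.uint8);n,l,st,ce=cv2.connectedComponentsWithStats(m)
zt=o["position"][2]-.0497+.019
for k in range(1,n):
  if st[k,4]>30: print(st[k],ce[k].round(1),(m3.T@(onz(c,*ce[k],zt)-o["position"])).round(4))
cv2.imwrite("pics/w5b.png",cv2.resize(im[:,:,::-1],(800,600)))
E
```

```text
position: [0.4404, -0.3481, 0.1323]
position: [0.4402, -0.348, 0.211]
position: [0.44, -0.3479, 0.2895]
position: [0.4698, -0.2732, 0.2836]
position: [0.5012, -0.207, 0.2836]
position: [0.5326, -0.1412, 0.2838]
position: [0.5642, -0.0752, 0.284]
position: [0.5957, -0.009, 0.2841]
time: 17.57
position: [0.5938, -0.0146, 0.2848]
tool_rot: [0.162, 0.987, 0.0, -0.002]
ft_force: [-0.8, 0.4, -1.3]
grip_width: 0.0358
grip_force: 60.0
pos [ 0.594  -0.0145  0.2852] tool-y heading 71.37 q [-0.21  0.44  1.46 -0.    1.24 -1.46] t 17.6167 shift units [-0.029  0.037  0.065]
turn z units -0.001
[251  67  18   4  72] [259.5  68.5] [0.0921 0.0023 0.031 ]
[ 223   77   64   23 1262] [254.5  87.3] [ 0.0835 -0.0001  0.0309]
[238 102  36  38 483] [254.6 119.6] [ 0.068  -0.0001  0.0309]
```

View pics/w5b.png

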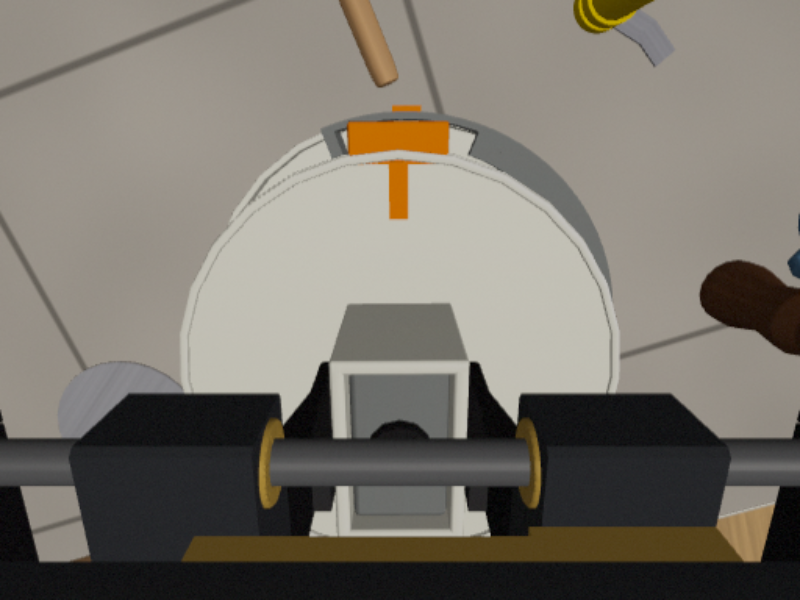

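The ear at (398,140) lines up with the entry gap and with the orange mark at (406,107), once I apply the 3 mm lateral correction. Lowering onto the ring.

```bash
python3 -m inch '[-0.02,0.037,0,0,0,0,-0.02,0.037,0,0,0,0,-0.02,0.037,0.2,0,0,0,-0.02,0.037,0.4,0,0,0,-0.02,0.037,0.4,0,0,0,-0.02,0.037,0.4,0,0,0]'
python3 -m inch '[0,0,0.05,0,0,0,0,0,0.1,0,0,0,0,0,0.15,0,0,0,0,0,0.2,0,0,0,0,0,0.2,0,0,0,0,0,0.2,0,0,0]'
python3 -c "
from h import *;to([.5965,-.0122,.2287],71.5)"
```

```text
time: 18.12
position: [0.5967, -0.0118, 0.2542]
tool_rot: [0.161, 0.987, 0.0, -0.001]
ft_force: [-0.3, -0.1, -2.2]
grip_width: 0.0357
grip_force: 60.0
time: 18.62
position: [0.5971, -0.012, 0.2387]
tool_rot: [0.161, 0.987, 0.0, -0.0]
ft_force: [0.5, -1.3, -2.2]
grip_width: 0.0354
grip_force: 60.0
pos [ 0.5971 -0.012   0.2387] tool-y heading 71.42 q [-0.21  0.5   1.51  0.    1.13 -1.45] t 18.6167 shift units [ 0.006 -0.005  0.125]
turn z units -0.001
```

```bash
python3 -m inch '[0,0,0.04,0,0,0,0,0,0.08,0,0,0,0,0,0.12,0,0,0,0,0,0.14,0,0,0,0,0,0.14,0,0,0,0,0,0.14,0,0,0]'
python3 -m inch '[0,0,0.02,0,0,0,0,0,0.04,0,0,0,0,0,0.06,0,0,0,0,0,0.08,0,0,0,0,0,0.08,0,0,0,0,0,0.08,0,0,0]'
```

```text
time: 19.12
position: [0.5973, -0.012, 0.2283]
tool_rot: [0.161, 0.987, -0.0, 0.0]
ft_force: [-1.4, -0.1, 2.3]
grip_width: 0.0358
grip_force: 60.0
time: 19.62
position: [0.5974, -0.012, 0.2219]
tool_rot: [0.161, 0.987, -0.0, 0.0]
ft_force: [-2.7, 0.6, 5.4]
grip_width: 0.0356
grip_force: 60.0
```

```bash
python3 -m inch '[0,0,0.015,0,0,0,0,0,0.03,0,0,0,0,0,0.03,0,0,0,0,0,0.03,0,0,0]'
python3 -c "
from h import *;to([.5971,-.012,.2207],0)"
```

```text
time: 19.95
position: [0.5974, -0.012, 0.2208]
tool_rot: [0.161, 0.987, -0.0, 0.001]
ft_force: [-3.3, 0.9, 12.0]
grip_width: 0.0358
grip_force: 60.0
pos [ 0.5974 -0.012   0.2208] tool-y heading 71.43 q [-0.21  0.52  1.53 -0.    1.09 -1.45] t 19.95 shift units [ 0.003 -0.001  0.001]
turn z units 0.794
```

```bash
python3 -m inch '[0,0,0.01,0,0,0.05,0,-0.002,0.01,0,0,0.1,0.002,-0.004,0.01,0,0,0.15,0.003,-0.005,0.01,0,0,0.2,0.004,-0.006,0.01,0,0,0.25,0.005,-0.007,0.01,0,0,0.3,0.005,-0.007,0.01,0,0,0.35,0.005,-0.007,0.01,0,0,0.4,0.005,-0.007,0.01,0,0,0.4,0.005,-0.007,0.01,0,0,0.4]'
python3 -c "
from h import *;to([.5971,-.012,.2207],0);print(get_obs()['moment'])"
```

```text
time: 20.78
position: [0.598, -0.0136, 0.2208]
tool_rot: [0.459, 0.889, -0.0, 0.002]
ft_force: [-2.1, -2.2, 14.4]
grip_width: 0.0358
grip_force: 60.0
pos [ 0.598  -0.0136  0.2208] tool-y heading 35.39 q [-0.21  0.52  1.53 -0.    1.09 -0.83] t 20.7833 shift units [0.023 0.002 0.001]
turn z units 0.393
[-0.2105677   0.96347066 -0.23184479]
```

```bash
python3 -m inch '[0,0,0,0,0,0.05,0,-0.004,0,0,0,0.1,0,-0.006,0,0,0,0.15,0,-0.008,0,0,0,0.2,0,-0.01,0,0,0,0.25,0,-0.01,0,0,0,0.3,0,-0.01,0,0,0,0.34,0,-0.01,0,0,0,0.37,0,-0.01,0,0,0,0.39,0,-0.01,0,0,0,0.39,0,-0.01,0,0,0,0.39]'
python3 -c "
from h import *;to([.5971,-.012,.2207],0);print(get_obs()['moment'])"
python3 -m inch '[0,0,0,0,0,0.02,0,0,0,0,0,0.04,0,0,0,0,0,0.05,0,0,0,0,0,0.05,0,0,0,0,0,0.05]'
python3 -c "
from h import *;to([.5971,-.012,.2207],0);print(get_obs()['moment'])"
```

```text
time: 21.7
position: [0.5971, -0.0144, 0.2208]
tool_rot: [0.705, 0.709, -0.0, 0.002]
ft_force: [-2.1, -3.4, 14.3]
grip_width: 0.0355
grip_force: 60.0
pos [ 0.5971 -0.0144  0.2208] tool-y heading 0.38 q [-0.21  0.52  1.53 -0.    1.09 -0.22] t 21.7 shift units [0.03  0.    0.001]
turn z units 0.004
[-0.31626374  1.16893361  0.12980173]
time: 22.12
position: [0.596, -0.014, 0.2208]
tool_rot: [0.731, 0.682, -0.001, 0.002]
ft_force: [-5.5, -2.6, 15.4]
grip_width: 0.0356
grip_force: 60.2
pos [ 0.596  -0.014   0.2208] tool-y heading -3.93 q [-0.21  0.52  1.53 -0.    1.09 -0.14] t 22.1167 shift units [0.026 0.011 0.001]
turn z units -0.044
[-0.14078081  1.09654789  0.89939504]
```

```bash
python3 -m inch '[0,0,-0.03,0,0,-0.01,0,0,-0.06,0,0,-0.01,0,0,-0.08,0,0,-0.01,0,0,-0.09,0,0,-0.01,0,0,-0.09,0,0,-0.01]'
python3 -c "
from h import *;to([.5971,-.012,.2207],0);print(get_obs()['moment'])"
```

```text
time: 22.53
position: [0.5961, -0.0134, 0.2254]
tool_rot: [0.727, 0.687, -0.0, 0.0]
ft_force: [-2.7, -3.0, 4.0]
grip_width: 0.0354
grip_force: 60.0
pos [ 0.5961 -0.0134  0.2254] tool-y heading -3.26 q [-0.21  0.51  1.53 -0.    1.1  -0.15] t 22.5333 shift units [0.019 0.012 0.059]
turn z units -0.036
[-0.55020554  0.46654421  0.15750893]
```

```bash
python3 -m inch '[0,0,-0.01,0,0,0,0,0,-0.02,0,0,0,0,0,-0.02,0,0,0]'
python3 -m inch '[0,0,0,0,0,0,0,0,0,0,0,0,0,0,0,0,0,0,0,0,0,0,0,0,0,0,0,0,0,0]' 65
for i in 1 2; do python3 -m inch '[0,0,-0.3,0,0,0,0,0,-0.6,0,0,0,0,0,-0.9,0,0,0,0,0,-0.9,0,0,0]'|sed -n 2p;done
python3 -m inch '[-0.4,0,0,0,0,0,-0.7,0,0,0,0,0,-0.7,0,0,0,0,0,-0.7,0,0,0,0,0]'
python3 - <<'E'
from h import *
c,im=shot("wrist","w6")
i=im.astype(int);m=((i[:,:,0]>150)&(i[:,:,2]<90)&(i[:,:,0]-i[:,:,1]>50)).astype(np.uint8);n,l,st,ce=cv2.connectedComponentsWithStats(m)
for k in range(1,n):
  if st[k,4]>30: print(st[k],ce[k].round(1),onz(c,*ce[k],.1965).round(4))
cv2.imwrite("pics/w6b.png",cv2.resize(im[:,:,::-1],(800,600)))
E
```

```text
time: 22.78
position: [0.596, -0.013, 0.2268]
tool_rot: [0.727, 0.687, -0.0, 0.0]
ft_force: [-0.5, -2.7, 2.9]
grip_width: 0.0357
grip_force: 60.0
time: 23.2
position: [0.596, -0.0125, 0.2267]
tool_rot: [0.727, 0.687, 0.0, -0.0]
ft_force: [0.9, 0.9, 0.1]
grip_width: 0.0603
grip_force: 0.0
position: [0.5989, -0.0132, 0.3042]
position: [0.5983, -0.0131, 0.3758]
time: 24.2
position: [0.5923, -0.0695, 0.3695]
tool_rot: [0.728, 0.686, -0.0, -0.001]
ft_force: [0.7, -0.2, 0.3]
grip_width: 0.0648
grip_force: 0.0
[237  20  37   5 130] [254.6  21.8] [0.5999 0.0681 0.1965]
[247  27  18  23 157] [255.3  37. ] [0.5998 0.0563 0.1965]
[254 178   6  18 108] [256.5 186.5] [ 0.5929 -0.0773  0.1965]
[241 198  32   5 119] [256.4 200.2] [ 0.5919 -0.0914  0.1965]
```

View pics/w6b.png

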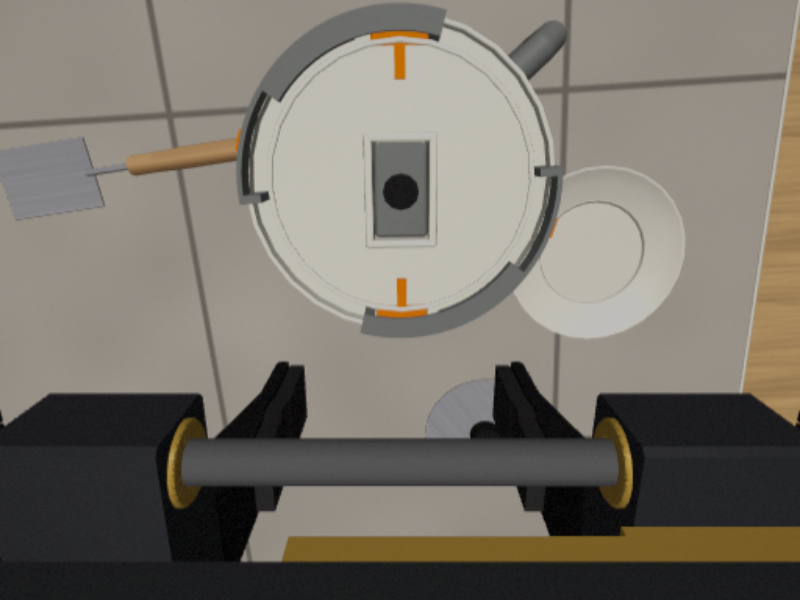

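The final view shows both ears, at (400,36) and (401,313), under the bracket roofs at the closed ends. The lid has turned to -93°, hard against the stop, and it rose about 6 mm into the catch. Nothing is touching it.

```bash
python3 -c "
from rig import *;print(hand_in())"
```

```text
the job is handed in; nothing more can be done
None
```

The job is handed in: the black blade is fully home on the spindle, and the lid is turned to its stop and caught under the brackets. The arm touched nothing else and used about 24 of the 70 s. The hand-in gave no verdict.

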